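Nudge a cover plate home in a corner nest

TASK

Pick up the orange-handled nudging tool and, with its white foot, slide the blue cover plate across the nest until it touches the far fence and the right-hand fence squarely, with no gap along either edge. Keep the plate flat on the nest and touch it only with the tool, never with the gripper. Then stand the tool upright on the bench again, off the nest, and leave the casting, the rubber stopper and the tape roll where they are.

Things in the scene. Friction and masses are not known exactly. Their poses are not given: they have to be found in the camera images.
- nest: Fixed grey base 120x120x10 mm with two dark steel fences on top, 12 mm wide, rising to 20 mm above the bench, that make a square corner. Near and left sides are open. Origin on the bench; base spans x -60..60, y -55..65 mm. x points to the far fence (inner face x=45, from y=-31 to 57), y points left, away from the right-hand fence (inner face y=-38, from x=-48 to 38). Turned up to 0.45 rad.
- nest_corner (a point): The inner corner where the two fence faces would meet, at the height of the base's top (10 mm above the bench), on which the plate slides. Axes as nest: the far fence's face is x = 0, the right-hand fence's is y = 0; the free area lies at negative x, positive y.
- plate: Flat blue cover plate with holes, 48 mm along x, 64 along y, 8 thick, about 0.12 kg; slides with about 1 N. Origin: centre of its underside. Starts flat on the nest, 7 to 30 mm short of each fence, turned up to 0.22 rad from square. Home: long edge on the far fence, short edge on the right-hand one, origin at x -24, y 32 mm from nest_corner in its axes, x axes parallel.
- plate_corner (a point): The plate's far right corner on its underside, +24, -32 mm from its origin.
- plate_left (a point): The plate's far left corner on its underside, +24, +32 mm from its origin.
- plate_near (a point): The plate's near right corner on its underside, -24, -32 mm from its origin.
- nudger: Nudging tool, 0.12 kg, 94 mm high, standing free and upright on the bench: round white foot 36 mm in diameter, 14 mm high, steel neck, orange handle of 20x20 mm square section from 22 to 92 mm above its underside (grip across two flats; 40 N is fine). Origin: centre of the foot's underside; z up the handle, x and y square to its flats.
- leak_tester: Obstacle, fixed: white bench instrument with a carrying handle on top, about 360 mm along x, 260 mm along y and 250 mm high, right of the work. Origin: on the bench under its middle. The arm may have to swing over or round it between their start and the work.
- housing_4: Bystander: light grey die-cast casting with a spigot, 44 x 65 x 36 mm. Origin: centre of its underside.
- stopper_1: Bystander: red tapered rubber stopper, 31 mm in diameter, 34 mm high. Origin: centre of its underside.
- ptfe_tape: Bystander: white roll of thread tape lying flat, 49 mm in diameter, 13 mm high. Origin: centre of its underside.
Things that resemble listed ones, but are neither listed nor needed, are in the scene too. Leave any red or yellow look-alike of the nudger alone. Of the things that look like the plate, the middle-sized one is meant.

How it is judged:
By the outcome, as a careful person would: the job done as asked, in the order asked, and still so for the second after the job is handed in, with the robot touching nothing.
It also fails if it takes over 72 s, if anything falls off the work surface, if the arm or the gripper's body presses on something with over 40 N, if the wrist force passes 120 N, or if a joint passes its speed limit or range.

ROBOT

A 6-joint arm with a two-finger parallel gripper is mounted at the origin on a cart in front of the work surface, level with it; the furniture and walls round the work are solid. World frame = base frame: x ahead of the robot, y to its left, z up, the work surface at z = 0. Lengths are in m, angles in rad, forces in N, time in s.
With the tool pointing down it reaches from about 0.25 to 0.775 m from the base axis. Payload 4 kg.
Tool frame: the origin (TCP) lies midway between the tips of the shut fingers; the grasp point (between the pads) lies 19 mm behind it; z points along the fingers, y is the direction in which the jaws open and shut (so a half turn about z gives the same grasp; the last joint's range is limited). The gripper opens to 94 mm and grips with 3 to 60 N. Pads are 16 mm wide; open, the fingers measure 119 mm over their backs; the gripper's body (75 mm by 177 mm) begins 78 mm behind the grasp point.
Start: joints at [-1.389, 0.087, 1.371, -0, 1.684, -0.103], TCP at [0.155, -0.528, 0.206] pointing down, gripper open.
Joint ranges: [-3.1, 3.1], [-0.76, 2.03], [0.27, 2.55], [-1.08, 4.22], [0.17, 2.65], [-2.57, 2.57]. Speed limits (rad/s): [2.79, 2.79, 3.14, 3.14, 3.14, 3.14].

INTERFACE

Orientations are given as [roll, pitch, yaw] about the fixed x, y, z axes, in that order (R = Rz(yaw) Ry(pitch) Rx(roll)).
In Python, from bench import robot, cams gives the robot as it stands.
- The arm moves only by the tool step_arm, never from a script. Its argument "plan" is a list that holds one entry, the list of rows, each a list of 5 numbers: the shift along the world's x, y, z in mm, then the turn about the world's z in rad, then the opening in per cent of the stroke, from 0 (shut) to 100 (fully open). In form: [[[tx, ty, tz, turn, fingers], ...]]. A call has 1 to 8 rows; each row is the pose to reach, as a shift and turn from the pose commanded when the call began; what a row does not reach only later rows make up. A row lasts 1/12 s, in which the tool goes at most 41.7 mm and 7.16 degrees, less where a joint would pass 70% of its speed; a pose out of reach is approached as far as the arm can. A call with a gripper value outside its range is refused whole. The fingers move at their own pace and stop on an object; the grip force is fixed at half the most. Time passes only in rows, so rows that repeat a pose let the fingers close. It gives the time, the measured TCP pose, the force and the opening at its end, in the units of the state.
- robot.get_obs(): the state, without advancing time (a new reading comes with each control period).
- cams.snapshot(name): name is "scene" or "side" or "wrist"; returns a dict with "frame" (420x560x3 uint8, red, green, blue), "camera_matrix" (3x3 intrinsics, pixels), "origin" and "attitude" of the camera in the world; the wrist camera has in their place "T_tool_cam" (4x4, takes a point from camera to tool coordinates, whose origin is the TCP and whose axes are the flange's). Camera axes: x right, y down, z forward; pixel columns grow to the right and rows downward; lengths in m; the calibration is good to about 2 mm. The wrist camera is an equidistant fisheye: a pixel r from the principal point sees the ray r / f radians off the axis. A picture is of the moment at which its call begins: read the wrist's pose just before it. There is no depth.
- robot.close_job(): hands the job in, once; it reports no verdict.
The state is a dict: "time": time; "joint_positions": joint angles; "qvel": joint speeds; "joint_torque": joint torques, N m; "tool_pos": TCP position; "ee_rot": TCP orientation; "wrist_force": force on the tool from outside, world axes, zero at the start; "wrist_torque": the same for the moment, N m; "width": finger opening in m.
Only numpy, scipy, OpenCV 4.12 (cv2) and the standard library are available. Lean on these libraries where they do the work, as an engineer would, in place of code of your own. Each camera call takes 0.05 s, during which the arm holds its last target. There are 200 camera calls.

## Working session

There is one attempt and no reset: what is moved stays moved. The work goes in short steps, Python scripts to look and compute and a tool call to move; the robot and the scene stay as the last step left them, time stands still between calls to the robot, and variables do not carry over. Pictures are saved under pics/ and viewed, about 8 in all and at most 12, crops included, and the job is handed in when it is done.

Besides the shell and the picture viewer there is one more tool, called after "Request:" as name(argument=value, ...) on one line, values as JSON. step_arm: Moves the arm, as the interface text tells. Its arguments: {"type":"object","properties":{"plan":{"type":"array"}},"required":["plan"]}

```bash
mkdir -p pics
cat > h.py <<'E'
import numpy as np, cv2
from scipy.spatial.transform import Rotation as R
from bench import robot, cams
def snap(n,save):
    s=cams.snapshot(n); cv2.imwrite('pics/'+save+'.png',s['frame'][:,:,::-1]); return s
E
python3 - <<'E'
from h import *
o=robot.get_obs(); print({k:np.round(v,3) for k,v in o.items()})
a=snap('scene','scene0'); b=snap('side','side0')
for s in(a,b): print(s['camera_matrix'],s['origin'],s['attitude'])
cv2.imwrite('pics/both.png',np.vstack([a['frame'],b['frame']])[:,:,::-1])
E
```

```text
{'time': np.float64(0.0), 'joint_positions': array([-1.389,  0.088,  1.372, -0.   ,  1.684, -0.103]), 'qvel': array([ 0.001,  0.002, -0.001,  0.001, -0.001, -0.001]), 'joint_torque': array([-2.0000e-03, -3.4018e+01, -3.0243e+01,  7.2000e-02,  3.3000e-02,
       -0.0000e+00]), 'tool_pos': array([ 0.154, -0.527,  0.204]), 'ee_rot': array([-3.139, -0.   ,  0.285]), 'wrist_force': array([-0.8  , -0.458, -0.573]), 'wrist_torque': array([-0.005, -0.039, -0.033]), 'width': np.float64(0.094)}
[[391.17702385   0.         281.90572221]
 [  0.         391.17702385 214.99215884]
 [  0.           0.           1.        ]] [0.11850886 0.70976891 0.80510751] [-2.43670784  0.01872536 -2.329355  ]
[[446.45314605   0.         279.51088141]
 [  0.         446.45314605 209.54165318]
 [  0.           0.           1.        ]] [0.29553723 1.08248053 0.56659813] [-2.10377484 -0.02535239 -2.7742353 ]
```

View pics/scene0.png

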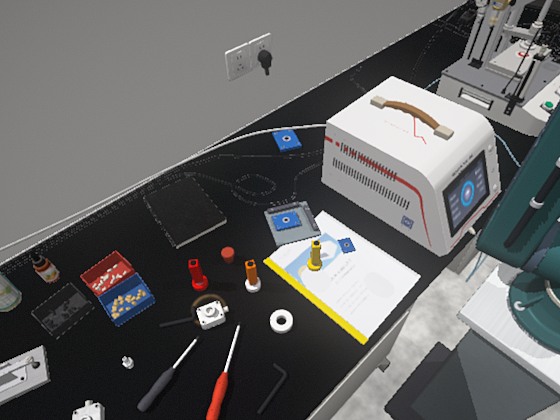

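View pics/side0.png

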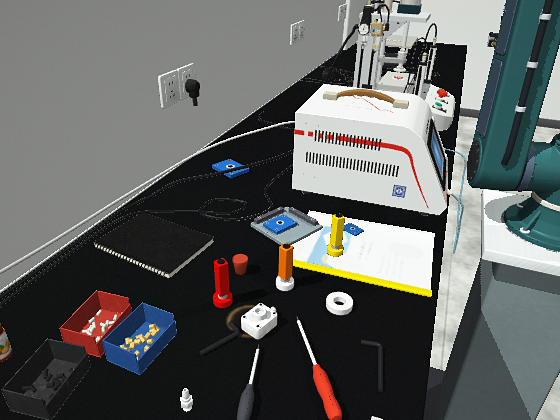

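Scene view: nest with a plate at (287,220); two other blue plates at (287,139) (larger) and (347,245) (small). The plate on the nest is the one meant. Nudgers: red (197,275), orange (252,275), yellow (315,255). The orange one with the white foot is meant. I'll confirm these in an enlarged crop and get rough positions.

```bash
cat >> h.py <<'E'
def ray(s,p):
    p=np.atleast_2d(p).astype(float); K=s['camera_matrix']
    d=np.c_[p,np.ones(len(p))]@np.linalg.inv(K).T@R.from_euler('xyz',s['attitude']).as_matrix().T
    return np.array(s['origin']),d
def onz(s,p,z):
    o,d=ray(s,p); t=(z-o[2])/d[:,2]; return o+d*t[:,None]
def blobs(m,amin=25):
    n,l,st,c=cv2.connectedComponentsWithStats(m.astype(np.uint8)*255)
    return [(st[i],c[i],l==i) for i in range(1,n) if st[i][4]>=amin]
E
python3 - <<'E'
from h import *
a=snap('scene','scene1'); b=snap('side','side1')
for nm,s in(('scene',a),('side',b)):
    hsv=cv2.cvtColor(s['frame'],cv2.COLOR_RGB2HSV)
    H,S,V=[hsv[...,i].astype(int) for i in range(3)]
    for cn,m in(('blue',(H>100)&(H<115)&(S>150)&(V>80)),('orange',(H>9)&(H<18)&(S>180)&(V>100)),('red',((H<5)|(H>175))&(S>150)&(V>70))):
        for st,c,mm in blobs(m,40):
            if not(180<c[0]<370): continue
            r=cv2.minAreaRect(np.argwhere(mm)[:,::-1].astype(np.float32))
            w=onz(s,cv2.boxPoints(r),.018 if cn=='blue' else 0)
            print(nm,cn,st,c.round(1),'ctr',onz(s,c,.018 if cn=='blue' else .055 if cn=='orange' else .02)[0].round(3), 'sides',np.linalg.norm(w[1]-w[0]).round(3),np.linalg.norm(w[2]-w[1]).round(3))
for p,n,z in(((281,321),'tape',.013),((210,313),'casting',.03),((253,287),'foot',.007)): print(n,onz(a,p,z).round(3))
c1=cv2.resize(a['frame'][120:340,180:380],None,fx=2,fy=2,interpolation=3);c2=cv2.resize(b['frame'][150:370,190:390],None,fx=2,fy=2,interpolation=3)
cv2.imwrite('pics/crop1.png',np.hstack([c1,c2])[:,:,::-1])
E
```

```text
scene blue [272 130  30  22 362] [286.4 139.9] ctr [0.831 0.035 0.018] sides 0.088 0.102
scene blue [272 212  28  18 268] [285.5 220.5] ctr [0.594 0.266 0.018] sides 0.067 0.049
scene blue [339 238  16  15  96] [346.5 244.9] ctr [0.433 0.212 0.018] sides 0.031 0.043
scene orange [245 259  12  25 198] [251.  271.8] ctr [0.518 0.446 0.055] sides 0.025 0.068
scene red [221 247  14  16 123] [227.6 253.8] ctr [0.616 0.441 0.02 ] sides 0.046 0.033
scene red [188 259  20  32 376] [197.2 275.7] ctr [0.617 0.531 0.02 ] sides 0.039 0.095
scene red [206 371  22  49 541] [217.3 396.7] ctr [0.371 0.659 0.02 ] sides 0.092 0.025
side blue [212 159  31  13 185] [225.  164.6] ctr [0.854 0.033 0.018] sides 0.097 0.066
side blue [224 168  25  10 115] [236.7 172.6] ctr [0.8   0.067 0.018] sides 0.077 0.036
side blue [263 214  34  20 334] [279.5 224. ] ctr [0.593 0.27  0.018] sides 0.091 0.064
side blue [344 223  20  13 129] [352.3 229. ] ctr [0.434 0.225 0.018] sides 0.039 0.048
side orange [278 245  15  35 412] [285.1 262.6] ctr [0.515 0.447 0.055] sides 0.118 0.03
side red [294 130  10   5  40] [299.  131.9] ctr [ 0.742 -0.303  0.02 ] sides 0.032 0.04
side red [337 135  13   7  58] [343.1 138.2] ctr [ 0.589 -0.31   0.02 ] sides 0.044 0.046
side red [362 139  10   7  47] [366.6 142. ] ctr [ 0.51 -0.31  0.02] sides 0.043 0.034
side red [213 258  20  50 679] [221.5 284.7] ctr [0.616 0.513 0.02 ] sides 0.04 0.148
side red [232 260  16  15 106] [239.7 266.5] ctr [0.608 0.45  0.02 ] sides 0.031 0.046
side red [312 364  30  56 761] [326.1 393.1] ctr [0.37  0.666 0.02 ] sides 0.025 0.1
tape [[0.401 0.465 0.013]]
casting [[0.514 0.568 0.03 ]]
foot [[0.509 0.452 0.007]]
```

View pics/crop1.png

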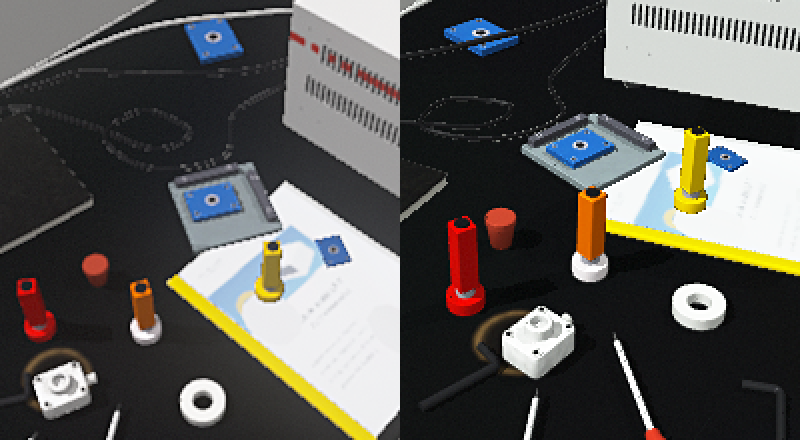

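The crop confirms the orange nudger with white foot, and the middle-sized plate on the nest. Next I'll check the tester's footprint for the transit, plus rough nest yaw and the yellow look-alike's position.

Run:
```python
from h import *
a=cams.snapshot('scene')
for p,z,n in(((445,253),0,'tester near-left bottom'),((327,172),0,'far-left bottom'),((382,130),.25,'handle'),((438,132),.27,'handle near')): print(n,onz(a,p,z).round(3))
# nest base top corners from crop: far-left (180+170/2,..)
for p in((264.5,209),(310,203),(320,231),(271.5,243.5)): print('nest',onz(a,p,.01).round(3))
print('yellow foot',onz(a,(314.5,265),.007).round(3))
```

```text
tester near-left bottom [[0.254 0.046 0.   ]]
far-left bottom [[0.654 0.038 0.   ]]
handle [[0.493 0.056 0.25 ]]
handle near [[ 0.391 -0.     0.27 ]]
nest [[0.668 0.274 0.01 ]]
nest [[0.597 0.171 0.01 ]]
nest [[0.512 0.222 0.01 ]]
nest [[0.57  0.339 0.01 ]]
yellow foot [[0.452 0.306 0.007]]
```

Request:
step_arm(plan=[[[0,0,42,0,100],[0,0,84,0,100],[0,0,126,0,100],[15,25,160,0,100],[40,55,185,0,100],[60,90,190,0,100],[80,128,190,0,100],[98,165,190,0,100]]])

```text
time: 0.92
tool_pos: [0.2501, -0.3681, 0.3965]
ee_rot: [3.139, -0.001, 0.284]
wrist_force: [1.4, -0.6, -0.0]
width: 0.094
```

Request:
step_arm(plan=[[[12,39,0,0,100],[24,78,0,0,100],[36,117,0,0,100],[48,156,0,0,100],[60,195,0,0,100],[72,234,0,0,100],[84,273,0,0,100],[96,312,0,0,100]]])

```text
time: 1.58
tool_pos: [0.3452, -0.0553, 0.3957]
ee_rot: [3.141, -0.001, 0.284]
wrist_force: [1.6, -0.0, 0.3]
width: 0.0935
```

Request:
step_arm(plan=[[[12,39,0,0,100],[24,78,0,0,100],[36,117,0,0,100],[48,156,0,0,100],[60,195,0,0,100],[72,234,0,0,100],[84,273,0,0,100],[100,300,0,0,100]]])

```text
time: 2.25
tool_pos: [0.4448, 0.2461, 0.3954]
ee_rot: [-3.141, 0.0, 0.288]
wrist_force: [-0.3, -1.2, 0.8]
width: 0.0941
```

Request:
step_arm(plan=[[[30,28,-10,0,100],[60,56,-30,0,100],[90,84,-60,0,100],[95,94,-95,0,100],[95,94,-95,0,100],[95,94,-95,0,100]]])

```text
time: 2.75
tool_pos: [0.5393, 0.3365, 0.2951]
ee_rot: [3.139, 0.01, 0.286]
wrist_force: [0.1, -0.1, -0.1]
width: 0.094
```

```bash
cat >> h.py <<'E'
def wsnap(save=None):
    o=robot.get_obs(); s=cams.snapshot('wrist')
    if save: cv2.imwrite('pics/'+save+'.png',s['frame'][:,:,::-1])
    T=np.eye(4); T[:3,:3]=R.from_euler('xyz',o['ee_rot']).as_matrix(); T[:3,3]=o['tool_pos']
    s['T']=T@np.array(s['T_tool_cam']); return s
def wz(s,p,z):
    p=np.atleast_2d(p).astype(float);K=s['camera_matrix']
    v=np.c_[(p[:,0]-K[0,2])/K[0,0],(p[:,1]-K[1,2])/K[1,1]]
    th=np.linalg.norm(v,axis=1); d=np.c_[v*(np.sin(th)/np.maximum(th,1e-9))[:,None],np.cos(th)]@s['T'][:3,:3].T
    o=s['T'][:3,3]; return o+d*((z-o[2])/d[:,2])[:,None]
E
python3 - <<'E'
from h import *
s=wsnap('w0'); print(s['T'].round(3),s['camera_matrix'])
E
```

```text
[[ 0.281 -0.919 -0.277  0.62 ]
 [-0.96  -0.268 -0.083  0.36 ]
 [ 0.002  0.289 -0.957  0.474]
 [ 0.     0.     0.     1.   ]] [[325.1922621    0.         275.95217698]
 [  0.         325.1922621  208.4028362 ]
 [  0.           0.           1.        ]]
```

View pics/w0.png

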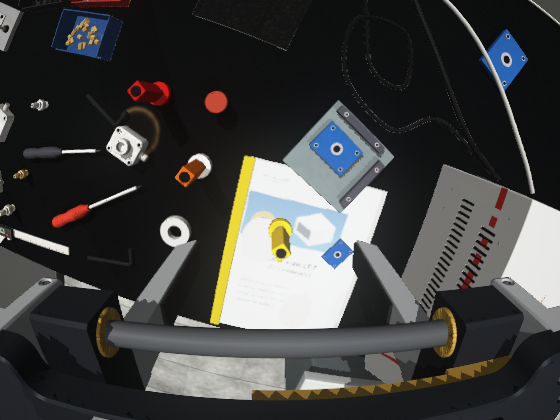

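The wrist view is clear: orange tool with its top at (186,177) and foot at (204,162), plate at (335,149), nest fences at its far and right sides. I'll measure in world coordinates by unprojecting the masks.

```bash
cat >> h.py <<'E'
def contour(m):
    c,_=cv2.findContours(m.astype(np.uint8),cv2.RETR_EXTERNAL,cv2.CHAIN_APPROX_NONE); return max(c,key=cv2.contourArea)[:,0]
def hsvof(s): return [x.astype(int) for x in cv2.split(cv2.cvtColor(s['frame'],cv2.COLOR_RGB2HSV))]
def plate(s,roi):
    x0,y0,x1,y1=roi; H,S,V=hsvof(s); m=np.zeros(H.shape,bool)
    m[y0:y1,x0:x1]=((H>100)&(H<118)&(S>130)&(V>60))[y0:y1,x0:x1]
    w=wz(s,contour(m),.018)[:,:2]; r=cv2.minAreaRect((w*1000).astype(np.float32)); return r,cv2.boxPoints(r)
E
python3 - <<'E'
from h import *
s=wsnap(); H,S,V=hsvof(s)
r,b=plate(s,(290,100,385,200)); print('plate',r,b.round(1).tolist())
m=(H>5)&(H<20)&(S>170)&(V>60)
for st,c,mm in blobs(m,60): 
    if 160<c[0]<220: print('orange',st,c,cv2.minAreaRect(np.argwhere(mm)[:,::-1].astype(np.float32)))
m=(S<40)&(V>190); m[:,:190]=0;m[:145]=0;m[185:]=0;m[:,216:]=0
c=contour(m); print('foot px',cv2.minEnclosingCircle(c)); 
w=wz(s,c,.010)[:,:2]; print('foot',w.min(0),w.max(0),cv2.minEnclosingCircle((w*1000).astype(np.float32)))
m=(S>10)&(S<70)&(V>90)&(V<190)
c1=cv2.resize(s['frame'][95:215,275:400],None,fx=4,fy=4,interpolation=cv2.INTER_CUBIC)
c2=cv2.resize(s['frame'][145:195,165:220],(400,364),interpolation=cv2.INTER_CUBIC)
c2=cv2.resize(s['frame'][145:195,165:215],(300,300),interpolation=cv2.INTER_CUBIC)
im=np.zeros((480,800,3),np.uint8); im[:,:500]=c1; im[:300,500:]=c2
cv2.imwrite('pics/crop2.png',im[:,:,::-1])
E
```

```text
plate ((597.8422241210938, 263.4269714355469), (63.28798294067383, 47.42372512817383), 62.583980560302734) [[562.2000122070312, 246.3000030517578], [604.2999877929688, 224.39999389648438], [633.5, 280.6000061035156], [591.4000244140625, 302.3999938964844]]
orange [176 161  30  27 375] [191.048 172.52 ] ((190.00001525878906, 172.5), (17.677669525146484, 28.991374969482422), 45.0)
foot px ((200.0, 165.0), 11.180439949035645)
foot [0.51580052 0.43004255] [0.5341485  0.46318628] ((519.9197998046875, 446.6144104003906), 16.9005126953125)
```

View pics/crop2.png

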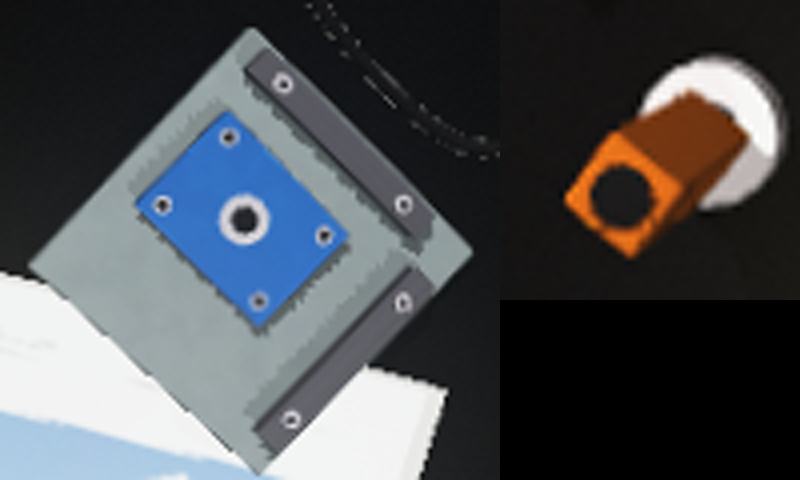

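Run:
```python
from h import *
s=wsnap()
f=lambda pts,k,o:np.array(pts)/k+np.array(o)-.5+.5/k
A=lambda d:np.degrees(np.arctan2(d[1],d[0])).round(2)
n=wz(s,f([(30,263),(250,28),(472,252),(262,474)],4,(275,95)),.01)[:,:2]*1000
print('nest',n.round(1).tolist(),[ (A(n[(i+1)%4]-n[i]),np.linalg.norm(n[(i+1)%4]-n[i]).round(1)) for i in range(4)],n.mean(0))
for e in([(247,75),(410,240)],[(408,258),(253,430)]):
    w=wz(s,f(e,4,(275,95)),.02)[:,:2]*1000; print('fence',w.round(1).tolist(),A(w[1]-w[0]),np.linalg.norm(w[1]-w[0]))
h=wz(s,f([(65,200),(122,132),(182,187),(130,257)],6,(165,145)),.092)[:,:2]*1000
print('handle',h.mean(0),[(A(h[(i+1)%4]-h[i]),np.linalg.norm(h[(i+1)%4]-h[i]).round(1)) for i in range(4)])
# refined nest edges: line fit of base silhouette against fence-free edges
```

```text
nest [[560.7, 332.1], [666.8, 280.5], [614.9, 172.5], [508.5, 223.5]] [(np.float64(-25.95), np.float64(118.1)), (np.float64(-115.69), np.float64(119.8)), (np.float64(154.39), np.float64(118.0)), (np.float64(64.32), np.float64(120.5))] [587.71843988 252.14697978]
fence [[649.3, 278.2], [611.5, 201.4]] -116.23 85.61259533696065
fence [[604.9, 199.9], [526.0, 235.4]] 155.8 86.50628612094317
handle [518.46851965 447.20019907] [(np.float64(-27.39), np.float64(19.5)), (np.float64(-117.48), np.float64(17.1)), (np.float64(156.52), np.float64(19.1)), (np.float64(63.8), np.float64(18.4))]
```

```bash
python3 -c "
from h import *
o=robot.get_obs();print(o['time'],o['tool_pos'],o['ee_rot'])"
```

```text
2.9 [0.54035079 0.33612018 0.30418004] [-3.14111218 -0.00466036  0.28423094]
```

Request:
step_arm(plan=[[[-7,35,-10,0.12,100],[-14,70,-20,0.24,100],[-22,106,-50,0.36,100],[-22,106,-85,0.48,100],[-22,106,-110,0.6,100],[-22,106,-120,0.72,100],[-22,106,-120,0.82,100],[-22,106,-120,0.82,100]]])

```text
time: 3.57
tool_pos: [0.5186, 0.4423, 0.1835]
ee_rot: [3.14, -0.003, 1.106]
wrist_force: [0.5, -0.1, 0.5]
width: 0.094
```

```bash
python3 -c "
from h import *
s=wsnap('w1');o=robot.get_obs();print(o['time'],o['tool_pos'],o['ee_rot'])
cv2.imwrite('pics/w1.png',s['frame'][:,:,::-1])"
```

```text
3.6167 [0.51913456 0.44260351 0.18448423] [ 3.13878055 -0.00490809  1.10199787]
```

View pics/w1.png

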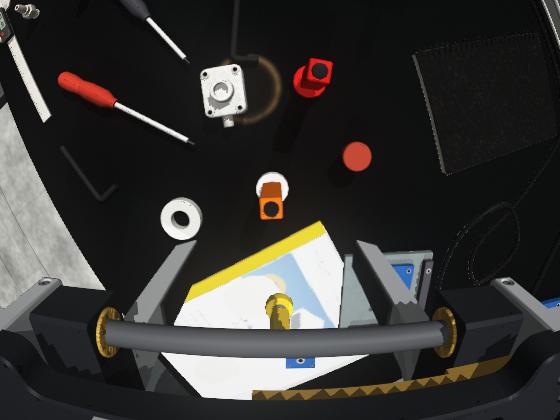

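The handle is ahead at (271,207), nearly square to the jaws. I'll refine its centre and angle.

Run:
```python
from h import *
s=wsnap(); H,S,V=hsvof(s)
m=(H>5)&(H<22)&(S>150)&(V>195); m[:170]=0;m[235:]=0;m[:,:245]=0;m[:,300:]=0
c=contour(m); w=wz(s,c,.092)[:,:2]*1000
print(cv2.minAreaRect(c.astype(np.float32)),cv2.minAreaRect(w.astype(np.float32)))
m=(S<50)&(V>150); m[:160]=0;m[202:]=0;m[:,:245]=0;m[:,300:]=0
w=wz(s,contour(m),.014)[:,:2]*1000; print('foot',cv2.minEnclosingCircle(w.astype(np.float32)))
print(robot.get_obs()['tool_pos'],robot.get_obs()['ee_rot'])
```

```text
((270.5, 208.5), (21.0, 21.0), 90.0) ((517.3446655273438, 446.7848815917969), (19.045690536499023, 18.326271057128906), 63.33535385131836)
foot ((517.62939453125, 447.304931640625), 18.197864532470703)
[0.51938631 0.44273481 0.18475528] [ 3.1384464  -0.00552642  1.10145199]
```

Request:
step_arm(plan=[[[-2,4,-30,0.003,100],[-2,4,-60,0.003,100],[-2,4,-85,0.003,100],[-2,4,-105,0.003,100],[-2,4,-120,0.003,100],[-2,4,-131,0.003,100],[-2,4,-137,0.003,100],[-2,4,-137,0.003,100]]])

```text
time: 4.33
tool_pos: [0.5165, 0.4465, 0.0435]
ee_rot: [3.142, 0.0, 1.107]
wrist_force: [-0.5, -1.2, 0.2]
width: 0.0943
```

Request:
step_arm(plan=[[[0,0,0,0,60],[0,0,0,0,40],[0,0,0,0,15],[0,0,0,0,0],[0,0,0,0,0],[0,0,0,0,0],[0,0,0,0,0],[0,0,0,0,0]]])

```text
time: 5.0
tool_pos: [0.5164, 0.4468, 0.0435]
ee_rot: [3.141, -0.0, 1.108]
wrist_force: [-0.8, 0.2, -0.4]
width: 0.0441
```

Request:
step_arm(plan=[[[0,0,0,0,0],[0,0,0,0,0],[0,0,0,0,0],[0,0,0,0,0],[0,0,0,0,0],[0,0,0,0,0],[0,0,0,0,0],[0,0,0,0,0]]])

```text
time: 5.67
tool_pos: [0.5163, 0.4468, 0.0434]
ee_rot: [3.142, 0.0, 1.108]
wrist_force: [0.3, -0.0, -1.1]
width: 0.0199
```

Request:
step_arm(plan=[[[0,0,10,0,0],[0,0,30,0,0],[0,0,50,0,0],[4,-20,60,0,0],[12,-55,60,0,0],[20,-93,60,0,0],[28,-130,60,0,0],[35,-160,60,0,0]]])

```text
time: 6.33
tool_pos: [0.5517, 0.2844, 0.1043]
ee_rot: [3.14, 0.0, 1.107]
wrist_force: [-1.0, -1.0, -1.5]
width: 0.0198
```

Run:
```python
from h import *
s=wsnap('w2');o=robot.get_obs();print(o['tool_pos'],o['ee_rot'],o['width'],o['wrist_force'])
```

```text
[0.55342298 0.27866454 0.10431722] [3.13735361 0.00453835 1.10223414] 0.019747476889165828 [ 0.17433959 -3.15543677 -1.84978234]
```

View pics/w2.png

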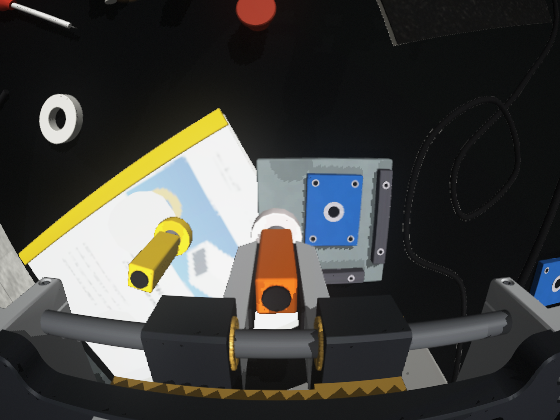

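The view shows the held tool's foot at (276,225), left of the plate's near edge at x≈305 px. Far fence at x≈382 px, right fence at y≈275 px. I'll re-measure plate and fences from here.

```bash
cat > meas.py <<'E'
from h import *
def A(d): return np.degrees(np.arctan2(d[1],d[0]))
TH=None
def nestframe(s,save=None):
    H,S,V=hsvof(s)
    return H,S,V
if __name__=='__main__':
    s=wsnap(); o=robot.get_obs(); print(o['tool_pos'],o['ee_rot'])
    r,b=plate(s,(290,160,372,262)); print('plate',r)
    g=cv2.cvtColor(s['frame'],cv2.COLOR_RGB2GRAY).astype(int)
    print('row205 x360-396',g[205,360:397].tolist()); print('row170',g[170,360:397].tolist()); print('row235',g[235,360:397].tolist())
    print('col340 y255-290',g[250:290,340].tolist()); print('col320',g[250:290,325].tolist())
    print('col300 y150-165',g[150:166,300].tolist(),'col360',g[150:166,360].tolist())
    print('hue/row205',s['frame'][205,370:384].tolist())
E
python3 meas.py
```

```text
[0.55276336 0.28204645 0.10435672] [3.13960240e+00 1.36016477e-03 1.10198571e+00]
plate ((597.7462768554688, 263.81597900390625), (64.51824951171875, 47.79905700683594), 62.8585205078125)
row205 x360-396 [156, 158, 158, 158, 158, 158, 158, 158, 94, 89, 63, 29, 28, 55, 84, 90, 90, 88, 88, 90, 90, 88, 89, 89, 89, 67, 25, 21, 22, 21, 21, 21, 20, 20, 20, 20, 19]
row170 [157, 158, 158, 157, 157, 158, 157, 159, 160, 122, 94, 94, 38, 28, 30, 57, 84, 90, 90, 90, 91, 90, 90, 89, 89, 90, 91, 72, 33, 20, 20, 18, 19, 20, 20, 19, 20]
row235 [157, 157, 156, 155, 93, 92, 92, 88, 64, 29, 31, 59, 83, 88, 88, 86, 88, 89, 87, 88, 90, 90, 87, 41, 21, 22, 21, 20, 21, 21, 20, 20, 21, 20, 20, 20, 20]
col340 y255-290 [155, 155, 155, 155, 155, 152, 150, 133, 133, 134, 132, 133, 132, 110, 54, 55, 56, 70, 88, 92, 92, 93, 94, 95, 93, 91, 90, 91, 86, 21, 21, 20, 21, 24, 25, 24, 23, 24, 24, 25]
col320 [158, 158, 158, 158, 158, 158, 153, 138, 133, 133, 134, 134, 134, 132, 72, 56, 57, 59, 71, 92, 94, 93, 94, 96, 95, 94, 93, 92, 100, 55, 40, 77, 74, 101, 167, 152, 152, 151, 151, 151]
col300 y150-165 [24, 29, 64, 121, 144, 136, 136, 136, 136, 136, 136, 136, 137, 139, 138, 139] col360 [19, 28, 71, 125, 160, 163, 163, 163, 162, 161, 160, 160, 160, 161, 160, 161]
hue/row205 [[59, 64, 68], [27, 29, 33], [26, 28, 32], [54, 55, 60], [83, 84, 90], [89, 89, 97], [89, 89, 97], [87, 88, 95], [88, 87, 96], [89, 89, 96], [90, 88, 97], [88, 87, 95], [87, 88, 96], [89, 88, 97]]
```

Run:
```python
from meas import *
s=wsnap(); o=robot.get_obs(); print(o['tool_pos'],o['ee_rot'],o['time'])
f=wz(s,[(371.6,170),(370,205),(368.2,235)],.01)[:,:2]*1000; r=wz(s,[(340,263),(325,263.7)],.01)[:,:2]*1000
ft=wz(s,[(375,170),(373.2,205),(371.2,235)],.02)[:,:2]*1000
print(f,A(f[0]-f[-1])-90,ft,A(ft[0]-ft[-1])-90,r,A(r[0]-r[1]))
p,b=plate(s,(290,160,372,262)); print(p)
th=np.radians(-25.7)
ex=np.array([np.cos(th),np.sin(th)]);ey=np.array([-ex[1],ex[0]])
X=(f@ex).mean();Y=(r@ey).mean(); print('corner',X*ex+Y*ey, 'top X',(ft@ex).mean(),X)
c=np.array(p[0]);print('plate rel',c@ex-X,c@ey-Y, 'corners',[( (q@ex-X).round(1),(q@ey-Y).round(1)) for q in b])
print('tcp rel',np.array(o['tool_pos'][:2])*1000@ex-X,np.array(o['tool_pos'][:2])*1000@ey-Y)
```

```text
[0.55213855 0.28465549 0.10430765] [ 3.14108651e+00 -5.24925702e-04  1.10386680e+00] 6.4833
[[645.35306134 276.51758797]
 [631.61205425 247.7361779 ]
 [619.29628735 221.61949514]] -25.39083803249777 [[646.09974134 278.05447919]
 [632.736571   250.313387  ]
 [620.7536214  225.15001428]] -25.59872056850334 [[584.33693311 207.91587633]
 [571.31024971 214.06608313]] -25.273109423898845
((597.7527465820312, 263.96435546875), (64.44715881347656, 47.80156326293945), 62.64504623413086)
corner [607.17666935 196.86429732] top X 461.6356549896271 461.7409536747195
plate rel -37.590230053803 56.37555080520053 corners [(np.float64(-62.4), np.float64(24.9)), (np.float64(-14.6), np.float64(23.5)), (np.float64(-12.8), np.float64(87.9)), (np.float64(-60.6), np.float64(89.3))]
tcp rel -87.66503627771061 55.238848358791415
```

Request:
step_arm(plan=[[[0,0,-20,0,0],[0,0,-36,0,0],[0,0,-44,0,0],[0,0,-48,0,0],[0,0,-48,0,0],[2.7,-1.3,-48,0,0],[4.5,-2.2,-48,0,0],[6.3,-3,-48,0,0]]])

```text
time: 7.15
tool_pos: [0.5586, 0.2841, 0.0567]
ee_rot: [3.14, -0.002, 1.108]
wrist_force: [-0.4, 0.5, -0.1]
width: 0.02
```

Request:
step_arm(plan=[[[1.8,-0.9,0,0,0],[3.6,-1.7,0,0,0],[5.4,-2.6,0,0,0],[7.2,-3.5,0,0,0],[8.1,-3.9,0,0,0],[9,-4.3,0,0,0],[9,-4.3,0,0,0]]])

```text
time: 7.73
tool_pos: [0.5668, 0.2793, 0.0554]
ee_rot: [3.141, 0.0, 1.108]
wrist_force: [-0.3, -0.5, 0.1]
width: 0.02
```

```bash
cat > m2.py <<'E'
from meas import *
th=np.radians(-25.5);ex=np.array([np.cos(th),np.sin(th)]);ey=np.array([-ex[1],ex[0]]);C=np.array([607.2,196.9])
if __name__=='__main__':
    import sys
    s=wsnap(sys.argv[1] if len(sys.argv)>1 else None); o=robot.get_obs(); print(o['tool_pos'].round(4),o['ee_rot'].round(3),o['wrist_force'].round(1),o['time'],o['width'])
    t=o['tool_pos'][:2]*1000-C; print('tcp rel',(t@ex).round(1),(t@ey).round(1))
    p,b=plate(s,(250,120,400,300)); c=np.array(p[0])-C; print(p,'plate rel',(c@ex).round(1),(c@ey).round(1),[((q-C)@ex.round(1),(q-C)@ey.round(1)) for q in b])
E
python3 m2.py w3
```

```text
[0.5668 0.2793 0.0554] [3.141 0.    1.108] [-0.8  0.   0. ] 7.7833 0.02008007181835228
tcp rel -71.9 57.0
((605.0167846679688, 260.13861083984375), (65.00955200195312, 47.93413543701172), 62.68021774291992) plate rel -29.2 56.1 [(np.float64(-52.69944946289067), np.float64(25.46527648925779)), (np.float64(-5.570805664062539), np.float64(22.70057464599607)), (np.float64(-1.821226806640663), np.float64(86.61765075683593)), (np.float64(-48.949864501953165), np.float64(89.38233886718749))]
```

View pics/w3.png

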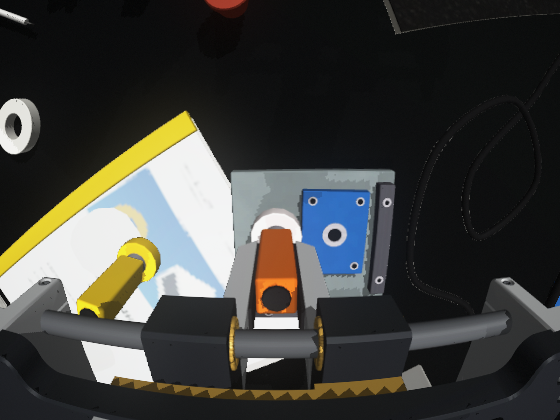

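The foot touches the plate's near edge and the plate has moved to about 5 mm from the far fence. Continuing slowly.

Request:
step_arm(plan=[[[1.3,-0.6,0,0,0],[2.6,-1.2,0,0,0],[3.6,-1.7,0,0,0],[4.1,-1.9,0,0,0],[4.5,-2.1,0,0,0],[4.5,-2.1,0,0,0]]])

```text
time: 8.28
tool_pos: [0.5713, 0.2772, 0.0554]
ee_rot: [3.141, 0.0, 1.108]
wrist_force: [-0.2, -0.3, -0.6]
width: 0.02
```

Request:
step_arm(plan=[[[0.5,-0.2,0,0,0],[0.9,-0.4,0,0,0],[0.9,-0.4,0,0,0]]])

```text
time: 8.53
tool_pos: [0.5721, 0.2769, 0.0554]
ee_rot: [3.141, 0.0, 1.108]
wrist_force: [-0.1, 0.2, -0.5]
width: 0.0201
```

Request:
step_arm(plan=[[[0.5,-0.2,0,0,0],[0.9,-0.4,0,0,0],[0.9,-0.4,0,0,0]]])

```text
time: 8.78
tool_pos: [0.5725, 0.2767, 0.0554]
ee_rot: [-3.141, 0.0, 1.108]
wrist_force: [-2.2, 0.3, 0.4]
width: 0.0199
```

```bash
python3 m2.py w4
```

```text
[0.5725 0.2767 0.0554] [-3.141  0.     1.108] [-2.8  0.2 -0.5] 8.8333 0.020365242021900078
tcp rel -65.7 57.1
((610.7293701171875, 257.4183654785156), (65.0828857421875, 48.16981506347656), 62.80046081542969) plate rel -22.9 56.1 [(np.float64(-46.523674316406286), np.float64(25.21928802490232)), (np.float64(0.8423474121093353), np.float64(22.5403527832031)), (np.float64(4.4618542480468335), np.float64(86.53725219726562)), (np.float64(-42.90417358398442), np.float64(89.21620117187499))]
```

Request:
step_arm(plan=[[[0.5,-0.2,0,0,0],[0.9,-0.4,0,0,0],[0.9,-0.4,0,0,0]]])

```text
time: 9.08
tool_pos: [0.5727, 0.2765, 0.0554]
ee_rot: [-3.139, 0.001, 1.108]
wrist_force: [-4.6, 1.5, 0.5]
width: 0.0198
```

Request:
step_arm(plan=[[[0.5,-0.2,0,0,0],[0.9,-0.4,0,0,0],[0.9,-0.4,0,0,0]]])

```text
time: 9.33
tool_pos: [0.5729, 0.2764, 0.0554]
ee_rot: [-3.137, 0.001, 1.108]
wrist_force: [-6.6, 2.1, 2.5]
width: 0.02
```

```bash
python3 m2.py w5
```

```text
[0.5729 0.2765 0.0554] [-3.138e+00  1.000e-03  1.108e+00] [-5.7  0.7  1.4] 9.3833 0.019692908158221212
tcp rel -65.2 57.0
((610.82080078125, 257.3360290527344), (65.08799743652344, 48.212345123291016), 62.958961486816406) plate rel -22.8 56.1 [(np.float64(-46.34456665039066), np.float64(25.109948120117163)), (np.float64(1.070509033203086), np.float64(22.559826049804666)), (np.float64(4.513184814453087), np.float64(86.57154479980466)), (np.float64(-42.90189086914067), np.float64(89.12166687011717))]
```

```bash
python3 -c "
import cv2
a=cv2.imread('pics/w5.png')[150:310,270:420]
cv2.imwrite('pics/c5.png',cv2.resize(a,(562,600),interpolation=cv2.INTER_CUBIC))"
```

```text
(no output)
```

View pics/c5.png

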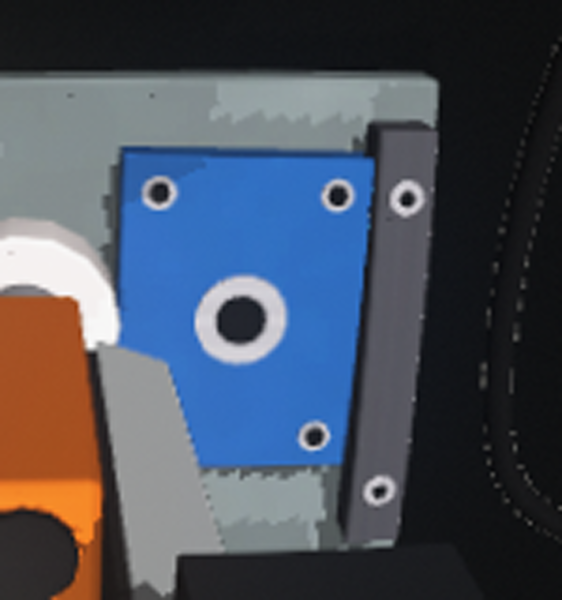

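```bash
cat > edge.py <<'E'
from m2 import *
def far(s,rows):
    f=s['frame'].astype(float); P=[];Q=[]
    for y in rows:
        b=f[y,:,2]-f[y,:,0]            # blueness
        xs=[x for x in range(300,400) if b[x]>60]; x=max(xs); b0=b[x-3]; 
        P.append((x+ (b[x]/b0>.9)*0.5+ max(0,min(1,b[x+1]/b0)) - .5*(b[x]/b0<=.9)+0,y))
        g=f[y].mean(1); 
        for k in range(x+1,x+9):
            if g[k]<75<=g[k+1]: Q.append((k+(75-g[k])/(g[k+1]-g[k]),y)); break
    return np.array(P),np.array(Q)
if __name__=='__main__':
    s=wsnap()
    P,Q=far(s,range(195,270,3))
    for n,p,z in(('plate',P,.018),('fence',Q,.02)):
        w=wz(s,p,z)[:,:2]*1000-C; x,y=w@ex,w@ey; k=np.polyfit(y,x,1); r=x-np.polyval(k,y); print(n,len(p),'x at y=30,85',np.polyval(k,[30,85]).round(2),'ang',(np.degrees(np.arctan(-k[0]))-25.5).round(2),r.std().round(2))
E
python3 edge.py
```

```text
plate 25 x at y=30,85 [-0.1   1.91] ang -27.59 0.25
fence 25 x at y=30,85 [2.58 2.83] ang -25.77 0.07
```

Request:
step_arm(plan=[[[0.9,-0.4,0,0,0],[1.8,-0.9,0,0,0],[2.7,-1.3,0,0,0],[2.7,-1.3,0,0,0],[2.7,-1.3,0,0,0],[2.7,-1.3,0,0,0]]])

```text
time: 9.93
tool_pos: [0.5733, 0.2761, 0.0554]
ee_rot: [-3.133, 0.002, 1.109]
wrist_force: [-11.6, 2.8, 4.7]
width: 0.0197
```

```bash
python3 m2.py; python3 edge.py
```

```text
[0.5733 0.2761 0.0555] [-3.133e+00  2.000e-03  1.109e+00] [-11.    3.2   4.8] 9.9833 0.019645759865032145
tcp rel -64.7 56.9
((610.9627685546875, 257.0099182128906), (65.44290161132812, 48.18721008300781), 63.38452911376953) plate rel -22.5 55.9 [(np.float64(-45.853166503906294), np.float64(24.51004882812498)), (np.float64(1.5548291015624613), np.float64(22.313320312499975)), (np.float64(4.538215332031211), np.float64(86.69801879882812)), (np.float64(-42.86978027343754), np.float64(88.8947473144531))]
plate 25 x at y=30,85 [0.24 2.  ] ang -27.34 0.24
fence 25 x at y=30,85 [2.59 2.84] ang -25.76 0.06
```

Request:
step_arm(plan=[[[-6,2.9,0,0,0],[-12,5.8,0,0,0],[-12,5.8,12,0,0],[-12,5.8,30,0,0],[5,20,35,0,0],[30,32,35,0,0],[52.4,40.2,35,0,0],[52.4,40.2,35,0,0]]])

```text
time: 10.7
tool_pos: [0.6342, 0.3153, 0.0908]
ee_rot: [3.137, -0.003, 1.107]
wrist_force: [-0.6, -0.2, -1.0]
width: 0.0197
```

```bash
python3 m2.py w6; python3 edge.py
```

```text
[0.6321 0.3146 0.0905] [ 3.139e+00 -1.000e-03  1.107e+00] [-0.6  0.1 -1.6] 10.75 0.01969646421027499
tcp rel -28.2 117.0Traceback (most recent call last):
  File "m2.py", line 7, in <module>
    p,b=plate(s,(250,120,400,300)); c=np.array(p[0])-C; print(p,'plate rel',(c@ex).round(1),(c@ey).round(1),[((q-C)@ex.round(1),(q-C)@ey.round(1)) for q in b])
        ~~~~~^^^^^^^^^^^^^^^^^^^^^
  File "h.py", line 31, in plate
    w=wz(s,contour(m),.018)[:,:2]; r=cv2.minAreaRect((w*1000).astype(np.float32)); return r,cv2.boxPoints(r)
           ~~~~~~~^^^
  File "h.py", line 26, in contour
    c,_=cv2.findContours(m.astype(np.uint8),cv2.RETR_EXTERNAL,cv2.CHAIN_APPROX_NONE); return max(c,key=cv2.contourArea)[:,0]
                                                                                             ~~~^^^^^^^^^^^^^^^^^^^^^^^
ValueError: max() iterable argument is empty
Traceback (most recent call last):
  File "edge.py", line 14, in <module>
    P,Q=far(s,range(195,270,3))
        ~~~^^^^^^^^^^^^^^^^^^^^
  File "edge.py", line 6, in far
    xs=[x for x in range(300,400) if b[x]>60]; x=max(xs); b0=b[x-3];
                                                 ~~~^^^^
ValueError: max() iterable argument is empty
```

View pics/w6.png

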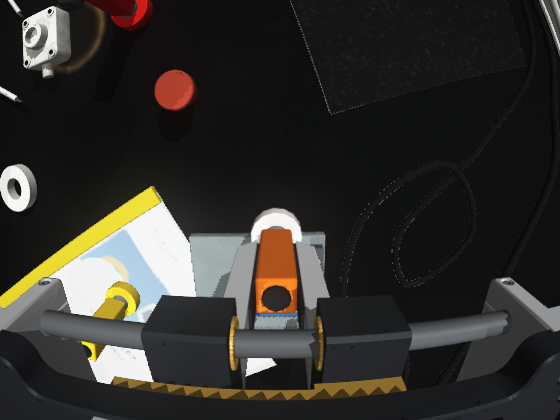

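Request:
step_arm(plan=[[[0,0,-15,0,0],[0,0,-28,0,0],[0,0,-35,0,0],[-1.3,-2.7,-35,0,0],[-2.6,-5.4,-35,0,0],[-3.9,-8.1,-35,0,0],[-4.3,-9,-35,0,0],[-4.3,-9,-35,0,0]]])

```text
time: 11.47
tool_pos: [0.6255, 0.3052, 0.056]
ee_rot: [3.141, -0.0, 1.107]
wrist_force: [0.4, 1.1, -1.1]
width: 0.0198
```

Request:
step_arm(plan=[[[-0.9,-1.8,0,0,0],[-2.2,-4.5,0,0,0],[-3.4,-7.2,0,0,0],[-4.7,-9.9,0,0,0],[-6,-12.6,0,0,0],[-7.3,-15.3,0,0,0],[-8.2,-17.1,0,0,0],[-8.2,-17.1,0,0,0]]])

```text
time: 12.13
tool_pos: [0.6172, 0.2879, 0.0555]
ee_rot: [3.141, 0.001, 1.107]
wrist_force: [0.4, -0.3, -0.2]
width: 0.0201
```

```bash
cat > m3.py <<'E'
from m2 import *
import sys
o=robot.get_obs(); t=o['tool_pos'][:2]*1000-C; print('tcp rel',(t@ex).round(1),(t@ey).round(1),o['tool_pos'].round(4),o['wrist_force'].round(1),o['time'])
for n,roi in(('scene',(262,200,325,240)),('side',(250,205,325,245))):
    s=cams.snapshot(n); 
    if len(sys.argv)>1: cv2.imwrite('pics/'+n+sys.argv[1]+'.png',s['frame'][:,:,::-1])
    H,S,V=hsvof(s); m=np.zeros(H.shape,bool); x0,y0,x1,y1=roi
    m[y0:y1,x0:x1]=((H>100)&(H<118)&(S>130)&(V>60))[y0:y1,x0:x1]
    w=onz(s,contour(m),.018)[:,:2]*1000; r=cv2.minAreaRect(w.astype(np.float32)); c=np.array(r[0])-C
    print(n,np.array(r[1]).round(1),round(r[2],1),'rel',(c@ex).round(1),(c@ey).round(1))
E
python3 m3.py _a
```

```text
tcp rel -30.2 86.5 [0.6172 0.2879 0.0555] [ 0.4 -0.3 -0.2] 12.1333
scene [63.7 51.3] 64.1 rel -25.2 36.6
side [71.4 55.9] 64.9 rel -27.5 39.3
```

Request:
step_arm(plan=[[[-0.4,-0.9,0,0,0],[-0.9,-1.8,0,0,0],[-1.3,-2.7,0,0,0],[-1.3,-2.7,0,0,0]]])

```text
time: 12.57
tool_pos: [0.6158, 0.2856, 0.0552]
ee_rot: [-3.141, 0.001, 1.108]
wrist_force: [-1.1, -0.8, -1.2]
width: 0.0196
```

Request:
step_arm(plan=[[[-0.4,-0.9,0,0,0],[-0.6,-1.3,0,0,0],[-0.6,-1.3,0,0,0]]])

```text
time: 12.82
tool_pos: [0.6153, 0.2844, 0.0553]
ee_rot: [-3.141, 0.0, 1.108]
wrist_force: [0.3, -0.6, -1.4]
width: 0.02
```

Request:
step_arm(plan=[[[-0.4,-0.9,0,0,0],[-0.6,-1.3,0,0,0],[-0.6,-1.3,0,0,0]]])

```text
time: 13.07
tool_pos: [0.6148, 0.2831, 0.0554]
ee_rot: [3.142, 0.0, 1.108]
wrist_force: [-0.2, 0.6, -1.8]
width: 0.0196
```

```bash
python3 m3.py
```

```text
tcp rel -30.2 81.1 [0.6148 0.2831 0.0554] [-0.2  0.6 -1.8] 13.0667
scene [63.3 50.7] 63.6 rel -24.8 31.3
side [71.7 55.9] 64.9 rel -27.5 34.1
```

Request:
step_arm(plan=[[[-0.4,-0.9,0,0,0],[-0.6,-1.3,0,0,0],[-0.6,-1.3,0,0,0]]])

```text
time: 13.42
tool_pos: [0.6142, 0.2819, 0.0555]
ee_rot: [3.142, -0.0, 1.108]
wrist_force: [-0.2, 0.2, -0.9]
width: 0.0197
```

Request:
step_arm(plan=[[[-0.4,-0.9,0,0,0],[-0.6,-1.3,0,0,0],[-0.6,-1.3,0,0,0]]])

```text
time: 13.67
tool_pos: [0.614, 0.2813, 0.0558]
ee_rot: [3.141, -0.002, 1.108]
wrist_force: [2.2, 2.2, -1.6]
width: 0.02
```

Request:
step_arm(plan=[[[-0.4,-0.9,0,0,0],[-0.6,-1.3,0,0,0],[-0.6,-1.3,0,0,0]]])

```text
time: 13.92
tool_pos: [0.614, 0.2811, 0.0561]
ee_rot: [3.141, -0.005, 1.108]
wrist_force: [3.0, 4.8, -2.2]
width: 0.0195
```

Request:
step_arm(plan=[[[2.6,5.4,0,0,0],[5.2,10.8,0,0,0],[5.2,10.8,15,0,0],[0,5,35,0,0],[-25,-8,35,0,0],[-50,-20,35,0,0],[-66.6,-28.3,35,0,0],[-66.6,-28.3,35,0,0]]])

```text
time: 14.58
tool_pos: [0.5432, 0.2494, 0.0902]
ee_rot: [-3.14, 0.004, 1.108]
wrist_force: [0.7, -0.3, -1.8]
width: 0.0205
```

```bash
cat > m4.py <<'E'
from edge import *
import sys
s=wsnap(sys.argv[1]); o=robot.get_obs(); t=o['tool_pos'][:2]*1000-C; print('tcp rel',(t@ex).round(1),(t@ey).round(1),o['tool_pos'].round(4),o['wrist_force'].round(1),o['time'])
r,b=plate(s,(280,100,420,330)); print(r)
H,S,V=hsvof(s); m=(H>100)&(H<118)&(S>130)&(V>60); m[:100]=0; m[:, :280]=0; m[:,420:]=0
c=contour(m&(np.arange(420)[:,None]<330)); print(c.min(0),c.max(0))
y0,y1=c[:,1].min(),c[:,1].max()
P,Q=far(s,range(y0+10,y1-10,2))
for n,p,z in(('plate',P,.018),('fence',Q,.02)):
    w=wz(s,p,z)[:,:2]*1000-C; x,y=w@ex,w@ey; k=np.polyfit(y,x,1); print(n,len(p),'x at y=5,55',np.polyval(k,[5,55]).round(2),'ang',(np.degrees(np.arctan(-k[0]))-25.5).round(2),(x-np.polyval(k,y)).std().round(2))
E
python3 m4.py w7
```

```text
tcp rel -78.9 21.5 [0.5453 0.2503 0.0905] [ 0.7 -0.3 -0.6] 14.6333
((600.104736328125, 233.36282348632812), (64.57643127441406, 48.44738006591797), 64.34205627441406)
[316 166] [376 242]
plate 28 x at y=5,55 [0.82 1.52] ang -26.3 0.26
fence 28 x at y=5,55 [2.5  2.67] ang -25.7 0.07
```

Request:
step_arm(plan=[[[0,0,-15,0,0],[0,0,-28,0,0],[0,0,-35,0,0],[2.7,-1.3,-35,0,0],[5.4,-2.6,-35,0,0],[8.1,-3.9,-35,0,0],[9.9,-4.7,-35,0,0],[9.9,-4.7,-35,0,0]]])

```text
time: 15.3
tool_pos: [0.5571, 0.2461, 0.0555]
ee_rot: [3.141, -0.0, 1.107]
wrist_force: [-0.3, -0.4, -0.9]
width: 0.0201
```

Request:
step_arm(plan=[[[0.5,-0.2,0,0,0],[0.9,-0.4,0,0,0],[1.4,-0.7,0,0,0],[1.8,-0.9,0,0,0],[1.8,-0.9,0,0,0]]])

```text
time: 15.72
tool_pos: [0.5582, 0.2454, 0.0556]
ee_rot: [3.141, -0.0, 1.108]
wrist_force: [-0.1, 0.6, -1.0]
width: 0.0199
```

Request:
step_arm(plan=[[[0.5,-0.2,0,0,0],[0.9,-0.4,0,0,0],[1.4,-0.7,0,0,0],[1.8,-0.9,0,0,0],[1.8,-0.9,0,0,0]]])

```text
time: 16.13
tool_pos: [0.5586, 0.2453, 0.0555]
ee_rot: [-3.138, 0.0, 1.108]
wrist_force: [-5.1, 0.1, 2.4]
width: 0.0198
```

```bash
python3 m4.py w8
```

```text
tcp rel -64.8 22.7 [0.5585 0.2453 0.0555] [-4.5  2.1  2.4] 16.1833
((600.1438598632812, 233.46221923828125), (64.79059600830078, 48.201271057128906), 64.21835327148438)
[301 178] [369 263]
plate 33 x at y=5,55 [1.33 1.63] ang -25.84 0.28
fence 33 x at y=5,55 [2.54 2.75] ang -25.73 0.06
```

Request:
step_arm(plan=[[[0.5,-0.2,0,0,0],[0.9,-0.4,0,0,0],[1.4,-0.7,0,0,0],[1.8,-0.9,0,0,0],[1.8,-0.9,0,0,0],[1.8,-0.9,0,0,0]]])

```text
time: 16.68
tool_pos: [0.5588, 0.2452, 0.0555]
ee_rot: [-3.135, 0.001, 1.109]
wrist_force: [-7.5, 4.1, 3.3]
width: 0.0201
```

```bash
python3 m4.py w9
```

```text
tcp rel -64.5 22.7 [0.5588 0.2452 0.0556] [-7.9  3.3  3. ] 16.7333
((600.1837158203125, 233.50570678710938), (64.69384002685547, 48.099571228027344), 64.2137451171875)
[301 178] [369 263]
plate 33 x at y=5,55 [1.42 1.55] ang -25.64 0.27
fence 33 x at y=5,55 [2.49 2.71] ang -25.74 0.06
```

Request:
step_arm(plan=[[[-6,2.9,0,0,0],[-12,5.8,0,0,0],[-12,5.8,15,0,0],[-8,10,35,0,0],[20,25,35,0,0],[45,42,35,0,0],[57.2,48,35,0,0],[57.2,48,35,0,0]]])

```text
time: 17.4
tool_pos: [0.6214, 0.2925, 0.0899]
ee_rot: [3.139, -0.001, 1.108]
wrist_force: [-0.3, 0.1, -1.3]
width: 0.0197
```

Request:
step_arm(plan=[[[0,0,-15,0,0],[0,0,-28,0,0],[0,0,-35,0,0],[-1.3,-2.7,-35,0,0],[-2.6,-5.4,-35,0,0],[-3.4,-7.2,-35,0,0],[-4.3,-9,-35,0,0],[-4.3,-9,-35,0,0]]])

```text
time: 18.07
tool_pos: [0.6146, 0.2821, 0.0559]
ee_rot: [3.141, -0.0, 1.107]
wrist_force: [-0.1, -0.6, -1.5]
width: 0.0201
```

Request:
step_arm(plan=[[[-0.4,-0.9,0,0,0],[-0.8,-1.6,0,0,0],[-0.8,-1.6,0,0,0]]])

```text
time: 18.32
tool_pos: [0.6141, 0.2813, 0.0558]
ee_rot: [3.141, -0.001, 1.108]
wrist_force: [0.7, 0.3, -1.0]
width: 0.0198
```

Request:
step_arm(plan=[[[-0.4,-0.9,0,0,0],[-0.8,-1.6,0,0,0],[-0.8,-1.6,0,0,0]]])

```text
time: 18.57
tool_pos: [0.614, 0.281, 0.0561]
ee_rot: [3.141, -0.004, 1.108]
wrist_force: [1.3, 4.5, -1.2]
width: 0.0197
```

Request:
step_arm(plan=[[[-0.4,-0.9,0,0,0],[-0.8,-1.6,0,0,0],[-0.8,-1.6,0,0,0]]])

```text
time: 18.82
tool_pos: [0.6138, 0.2807, 0.0566]
ee_rot: [3.14, -0.007, 1.109]
wrist_force: [3.8, 7.3, -1.6]
width: 0.0199
```

Request:
step_arm(plan=[[[2.6,5.4,0,0,0],[5.2,10.8,0,0,0],[5.2,10.8,15,0,0],[0,5,35,0,0],[-25,-8,35,0,0],[-50,-20,35,0,0],[-66,-24,35,0,0],[-66,-24,35,0,0]]])

```text
time: 19.48
tool_pos: [0.543, 0.2525, 0.0901]
ee_rot: [-3.139, 0.004, 1.108]
wrist_force: [0.3, -0.4, -1.2]
width: 0.0198
```

```bash
python3 m4.py w10; python3 -c "
import cv2
a=cv2.imread('pics/w10.png')[140:300,250:420]
cv2.imwrite('pics/c10.png',cv2.resize(a,(637,600),interpolation=cv2.INTER_CUBIC))"
```

```text
tcp rel -80.4 23.9 [0.5449 0.2531 0.0903] [ 0.1 -0.2 -1.5] 19.5333
((600.09423828125, 233.49075317382812), (64.83902740478516, 48.61516571044922), 64.46590423583984)
[318 169] [378 245]
plate 28 x at y=5,55 [0.95 1.7 ] ang -26.37 0.28
fence 28 x at y=5,55 [2.44 2.69] ang -25.78 0.05
```

View pics/c10.png

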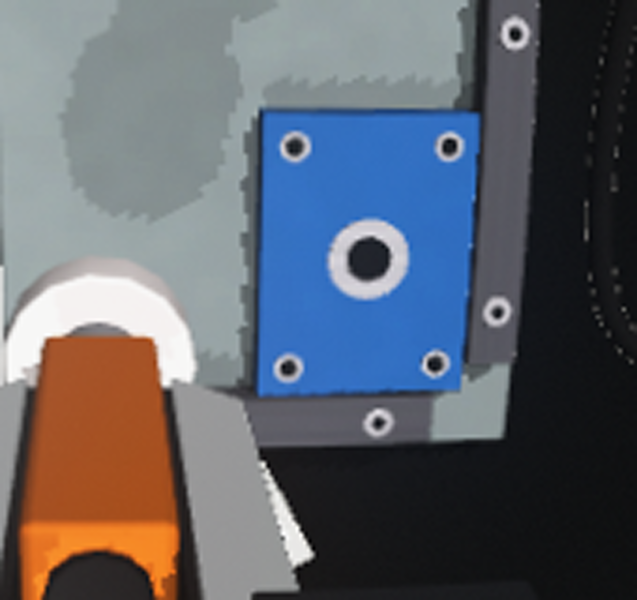

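Plate looks home against both fences: far edge at crop x≈475 and right edge at y≈390. One last centred push in +x, then compare the edge angle while pressed and after retreating at the same height.

Request:
step_arm(plan=[[[2.2,4.5,-15,0,0],[2.2,4.5,-28,0,0],[2.2,4.5,-35,0,0],[5.8,2.8,-35,0,0],[9.4,1.1,-35,0,0],[13,-0.6,-35,0,0],[14.9,-1.5,-35,0,0],[14.9,-1.5,-35,0,0]]])

```text
time: 20.2
tool_pos: [0.5615, 0.2522, 0.0554]
ee_rot: [-3.141, 0.0, 1.107]
wrist_force: [-0.3, -0.1, -1.7]
width: 0.0198
```

Request:
step_arm(plan=[[[0.5,-0.2,0,0,0],[0.9,-0.4,0,0,0],[1.8,-0.9,0,0,0],[2.7,-1.3,0,0,0],[2.7,-1.3,0,0,0]]])

```text
time: 20.62
tool_pos: [0.5619, 0.252, 0.0554]
ee_rot: [-3.137, 0.001, 1.108]
wrist_force: [-5.1, 2.2, 1.0]
width: 0.0198
```

Request:
step_arm(plan=[[[0.9,-0.4,0,0,0],[1.8,-0.9,0,0,0],[2.7,-1.3,0,0,0],[2.7,-1.3,0,0,0],[2.7,-1.3,0,0,0]]])

```text
time: 21.03
tool_pos: [0.5622, 0.2518, 0.0554]
ee_rot: [-3.132, 0.001, 1.109]
wrist_force: [-11.0, 3.5, 4.1]
width: 0.0199
```

```bash
python3 m4.py w11
```

```text
tcp rel -64.3 30.2 [0.5622 0.2519 0.0554] [-9.9  3.6  3.7] 21.0833
((600.4837036132812, 233.8161163330078), (65.25377655029297, 47.774330139160156), 64.57848358154297)
[301 188] [368 272]
plate 32 x at y=5,55 [1.22 1.7 ] ang -26.04 0.24
fence 32 x at y=5,55 [2.53 2.69] ang -25.69 0.06
```

Request:
step_arm(plan=[[[-4,2,0,0,0],[-8,4,0,0,0],[-10,5,0,0,0],[-10,5,0,0,0],[-10,5,0,0,0]]])

```text
time: 21.5
tool_pos: [0.5571, 0.2545, 0.0557]
ee_rot: [3.14, -0.0, 1.108]
wrist_force: [-0.2, -0.7, -1.3]
width: 0.0203
```

```bash
python3 m4.py w12
```

```text
tcp rel -70.0 30.4 [0.5571 0.2545 0.0557] [-0.1  0.3 -0.4] 21.55
((600.3414916992188, 233.73309326171875), (65.08106231689453, 48.50157928466797), 63.88874053955078)
[308 188] [375 272]
plate 32 x at y=5,55 [1.37 1.32] ang -25.45 0.2
fence 32 x at y=5,55 [2.54 2.69] ang -25.67 0.04
```

```bash
cat > m5.py <<'E'
from m2 import *
import sys
def rings(s):
    H,S,V=hsvof(s); m=((S<40)&(V>140)).astype(np.uint8)
    m=cv2.resize(s['frame'],None,fx=4,fy=4,interpolation=cv2.INTER_CUBIC); h=cv2.cvtColor(m,cv2.COLOR_RGB2HSV)
    m=((h[...,1]<50)&(h[...,2]>165)).astype(np.uint8)
    c,hi=cv2.findContours(m,cv2.RETR_CCOMP,cv2.CHAIN_APPROX_NONE); out=[]
    for i,q in enumerate(c):
        if hi[0][i][3]>=0: continue
        if hi[0][i][2]<0 or len(q)<12: continue
        (x,y),(a,b),_=cv2.fitEllipse(q)
        if 15<max(a,b)<110 and min(a,b)/max(a,b)>.6: out.append(((x+.5)/4-.5,(y+.5)/4-.5,max(a,b)/4))
    return np.array(out)
s=wsnap() if len(sys.argv)<2 else None
r=rings(s); w18=wz(s,r[:,:2],.018)[:,:2]*1000-C; w20=wz(s,r[:,:2],.02)[:,:2]*1000-C
for p,a,b in zip(r,w18,w20): 
    if 280<p[0]<420 and 120<p[1]<330: print(p.round(1),'z18',(a@ex).round(2),(a@ey).round(2),'z20',(b@ex).round(2),(b@ey).round(2))
E
python3 m5.py
```

```text
[343.7 280.8   8.2] z18 -17.61 -10.01 z20 -18.07 -8.89
[361.  263.4   7.6] z18 -5.06 4.33 z20 -5.64 5.32
[379.9 248.1   8.5] z18 8.91 16.35 z20 8.2 17.23
[340.9 233.   24.1] z18 -22.05 29.57 z20 -22.46 30.32
[318.5 199.8   8.4] z18 -38.96 54.57 z20 -39.23 55.1
[365.8 199.3   8.4] z18 -4.84 54.45 z20 -5.41 54.98
[386.2 165.    9.2] z18 9.14 79.09 z20 8.43 79.39
[355.9 140.3  17.2] z18 -13.47 95.99 z20 -13.97 96.13
```

Screw-centre check: the plate's far screws are parallel to the fence screws within 0.05°. Centre-to-fence-screw distances are 30.3 (30 nominal) and 38.4 (38 nominal), so it's seated within measuring error. Now I'll return the tool to its original spot.

Request:
step_arm(plan=[[[-3,1,12,0,0],[-5,3,35,0,0],[-8,15,50,0,0],[-15,50,50,0,0],[-22,88,50,0,0],[-29,126,50,0,0],[-36,163,50,0,0],[-40,192,50,0,0]]])

```text
time: 22.27
tool_pos: [0.5156, 0.4496, 0.1067]
ee_rot: [-3.142, -0.002, 1.109]
wrist_force: [-0.6, -0.4, -1.1]
width: 0.0195
```

Request:
step_arm(plan=[[[0,0,0,0,0],[0,0,-25,0,0],[0,0,-45,0,0],[0,0,-55,0,0],[0,0,-58,0,0],[0,0,-60,0,0],[0,0,-61,0,0],[0,0,-61,0,0]]])

```text
time: 22.93
tool_pos: [0.5175, 0.4469, 0.046]
ee_rot: [3.14, -0.002, 1.107]
wrist_force: [0.7, 0.5, -1.6]
width: 0.0197
```

Request:
step_arm(plan=[[[0,0,-0.7,0,0],[0,0,-1.4,0,0],[0,0,-2,0,0],[0,0,-2.6,0,0],[0,0,-2.6,0,0]]])

```text
time: 23.35
tool_pos: [0.5168, 0.4469, 0.0423]
ee_rot: [3.141, -0.001, 1.108]
wrist_force: [0.2, 1.3, 0.3]
width: 0.0199
```

Request:
step_arm(plan=[[[0,0,-0.6,0,0],[0,0,-1,0,0],[0,0,-1,0,0]]])

```text
time: 23.6
tool_pos: [0.5168, 0.4469, 0.0423]
ee_rot: [3.141, -0.001, 1.108]
wrist_force: [-2.2, -1.0, 5.4]
width: 0.0201
```

```bash
python3 -c "
from h import *
s=wsnap('w13');o=robot.get_obs();print(o['tool_pos'],o['wrist_force'],o['width'])
b=snap('side','sideb')
x=cv2.resize(s['frame'][170:330,210:350],(400,457));y=cv2.resize(b['frame'][200:340,210:335],(400,457),interpolation=2)
cv2.imwrite('pics/c13.png',np.hstack([x,y])[:,:,::-1])"
```

```text
[0.51679548 0.4469364  0.04224603] [-1.25572249 -1.18563973  5.16489115] 0.019964328869092815
```

Firmly on the bench (about 6 N). Unload and release.

Request:
step_arm(plan=[[[0,0,1,0,0],[0,0,1,0,25],[0,0,1,0,35],[0,0,1,0,60],[0,0,1,0,100],[0,0,1,0,100],[0,0,1,0,100],[0,0,1,0,100]]])

```text
time: 24.37
tool_pos: [0.5165, 0.4467, 0.0417]
ee_rot: [3.142, 0.0, 1.108]
wrist_force: [-0.3, 0.2, -0.9]
width: 0.0603
```

Request:
step_arm(plan=[[[0,0,0,0,100],[0,0,0,0,100],[0,0,0,0,100],[0,0,0,0,100]]])

```text
time: 24.7
tool_pos: [0.5166, 0.4467, 0.0419]
ee_rot: [3.142, 0.0, 1.108]
wrist_force: [0.3, 0.3, -0.6]
width: 0.0864
```

Request:
step_arm(plan=[[[0,0,15,0,100],[0,0,40,0,100],[0,0,75,0,100],[0,0,110,0,100],[0,-25,145,0,100],[0,-60,180,0,100],[0,-60,200,0,100],[0,-60,200,0,100]]])

```text
time: 25.37
tool_pos: [0.5191, 0.3862, 0.2509]
ee_rot: [3.134, -0.012, 1.105]
wrist_force: [-0.2, 1.3, 1.2]
width: 0.0939
```

```bash
python3 -c "
from h import *
s=wsnap('w14');o=robot.get_obs();print(o['tool_pos'],o['wrist_force'],o['width'],o['time'])
a=snap('scene','scenec');b=snap('side','sidec')
x=cv2.resize(s['frame'],(560,420))[0:420,60:460];y=cv2.resize(b['frame'][190:350,190:340],(390,420),interpolation=2)
cv2.imwrite('pics/c14.png',np.hstack([x,y])[:,:,::-1])"
```

```text
[0.51820153 0.38685908 0.24724361] [ 0.3776906   0.52337403 -0.47185371] 0.0939387160891324 25.4167
```

View pics/c14.png

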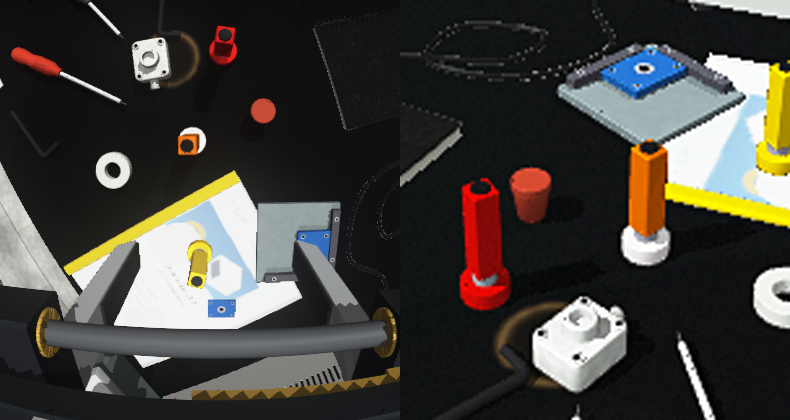

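The tool stands upright at its old place and the bystanders look untouched. I'll do one numeric check of the plate from a clear wrist view.

Request:
step_arm(plan=[[[5,-38,0,0,100],[10,-76,0,0,100],[15,-114,0,0,100],[22,-150,0,0,100],[30,-175,0,0,100],[30,-175,0,0,100],[30,-175,0,0,100],[30,-175,0,0,100]]])

```text
time: 26.18
tool_pos: [0.5458, 0.2126, 0.2396]
ee_rot: [-3.138, 0.002, 1.109]
wrist_force: [-0.0, 0.7, -0.5]
width: 0.0942
```

```bash
sed -i 's/280<p\[0\]<420 and 120<p\[1\]<330/-60<b@ex<30 and -20<b@ey<100/; s/15<max(a,b)<110/10<max(a,b)<110/' m5.py; python3 m5.py
```

```text
[310.8 178.3   5.1] z18 -18.0 -8.82 z20 -18.2 -8.43
[331.7 157.9   5. ] z18 8.31 17.0 z20 7.97 17.26
[307.5 148.   13.8] z18 -22.09 29.54 z20 -22.27 29.74
[332.1 107.9   5. ] z18 8.57 79.54 z20 8.23 79.49
```

```bash
python3 -c "
from h import *
print(robot.close_job())"
```

```text
the job is handed in; nothing more can be done
None
```

The blue plate is seated against the far and right-hand fences. The orange-handled tool stands upright at its original spot, and I handed the job in at about 26 s.

- **Pushing:** I gripped the tool by its handle and pushed the plate with its white foot only: first to the far fence, then along it to the right-hand fence. I finished with a few light squaring pushes. The highest wrist force I read was about 12 N.
- **Plate seating:** In the last wrist view, the plate's centre was 30.1 mm from the far fence's screw line (30 nominal) and 38.0 mm from the right-hand one's (38 nominal).
- **Squareness:** In the close view just before I put the tool back, the plate's screws lay within about 0.05° of the fence's. The last view did not resolve the plate's corner screws, so I could not repeat that check there.
- **Disagreeing check:** My cruder plate-edge fits varied by about ±0.5° between views, so I relied on the screw centres.
- **Bystanders:** The casting, rubber stopper and tape roll looked unmoved in the final pictures. I judged that by eye and did not re-measure their positions.

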